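Seat the stopper with the lever press and ease the lever back

ROBOT

A 6-joint arm with a two-finger parallel gripper is mounted at the origin on a cart in front of the work surface, level with it; the furniture and walls round the work are solid. World frame = base frame: x ahead of the robot, y to its left, z up, the work surface at z = 0. Lengths are in m, angles in rad, forces in N, time in s.
With the tool pointing down it reaches from about 0.3 to 0.775 m from the base axis. Payload 14.6 kg.
Tool frame: the origin (TCP) lies at the very end of the fingers, on their centre line; the grasp point (between the pads) lies 19 mm behind it; y points along the fingers, z is the direction in which the jaws open and shut, and the axes are right-handed (so a half turn about y gives the same grasp; the last joint's range is limited). The gripper opens to 94 mm and grips with 3 to 60 N. Pads are 16 mm wide; open, the fingers measure 119 mm over their backs; the gripper's body (75 mm by 177 mm) begins 78 mm behind the grasp point.
Start: joints at [1.151, 0.3, 1.521, -0, 1.321, -0.067], TCP at [0.19, 0.516, 0.205] pointing down, gripper open.
Joint ranges: [-3.03, 3.03], [-0.79, 2.21], [0.23, 2.52], [-1.04, 4.18], [0, 3.07], [-2.55, 2.55]. Speed limits (rad/s): [2.22, 2.22, 2.57, 3.14, 3.14, 3.14].

INTERFACE

Orientations are given as [roll, pitch, yaw] about the fixed x, y, z axes, in that order (R = Rz(yaw) Ry(pitch) Rx(roll)).
In Python, from station import get_obs, camera, job gives the robot as it stands.
- The arm moves only by the tool step_arm, never from a script. Its argument "targets" is a list of rows, each a list of 6 numbers: the shift along the tool's x, y, z in mm, then the turn, a rotation vector about the tool's x, y, z in degrees. In form: [[dx, dy, dz, rx, ry, rz], ...]. A call has 1 to 12 rows; each row shifts and turns the commanded pose from where the row before left it, along the tool's axes as they then stand; what a row does not reach is not made up. A row lasts 1/8 s, in which the tool goes at most 62.5 mm and 10.7 degrees, less where a joint would pass 70% of its speed; a pose out of reach is approached as far as the arm can. A call is refused whole if a number of a shift passes 62.5 or a number of a turn 10.7, either way. A call with a gripper value outside its range is refused whole. "gripper" is the opening, from -1 (shut) to 1 (fully open), set as the call begins (left out, the last holds). The fingers move at their own pace and stop on an object; "squeeze" is the grip in N (left out, the last holds). Time passes only in rows, so rows that do not move let the fingers close. It gives the time, the measured TCP pose, the force and the opening at its end, in the units of the state.
- get_obs(): the state, without advancing time (a new reading comes with each control period).
- camera(name): name is "side" or "top" or "wrist"; returns a dict with "pixels" (400x640x3 uint8, red, green, blue), "intrinsics" (3x3 intrinsics, pixels), "R" (3x3) and "t" (3): a world point X has camera coordinates R X + t; the wrist camera has in their place "tool_from_camera" (4x4, takes a point from camera to tool coordinates, whose origin is the TCP and whose axes are the tool frame's). Camera axes: x right, y down, z forward; pixel columns grow to the right and rows downward; lengths in m; the calibration is good to about 2 mm. A picture is of the moment at which its call begins: read the wrist's pose just before it. There is no depth.
- job.hand_in(): hands the job in, once; it reports no verdict.
The state is a dict: "time_s": time; "qpos": joint angles; "joint_vel": joint speeds; "tau": joint torques, N m; "ee_pos": TCP position; "eef_rot": TCP orientation; "force": force on the tool from outside, world axes, zero at the start; "moment": the same for the moment, N m; "grip_width": finger opening in m.
Only numpy, scipy, OpenCV 4.12 (cv2) and the standard library are available. Lean on these libraries where they do the work, as an engineer would, in place of code of your own. Each camera call takes 0.05 s, during which the arm holds its last target.

TASK

Push the stopper of the green bottle fully home by pressing down the lever of the press it stands in, then let the sprung lever come back up slowly under your fingers, taking a second or two, all the way to its top rest: never let it snap back. Leave the other press (amber bottle) alone, and finish clear of the lever.

Things in the scene. Friction and masses are not known exactly. Their poses are not given: they have to be found in the camera images.
- lever_pad (a point): Top centre of the black finger pad (44 mm along the lever, 24 across, 10 thick) at the free end of the steel lever of the small grey press holding the GREEN bottle; to be pressed from above. x: along the lever towards the hinge, y: across it, z: out of the pad's top. About 237 mm above the worktop at the top rest (pad sloping 0.40 rad down towards the hinge), about 143 mm with the stopper home.
- bottle_rim (a point): Centre of the rim of the green glass bottle (52 mm wide), 107 mm above the worktop; fixed in the press (base 175 x 84 mm) that stands on an 8 mm woven tray. x: level, from front to back of the press; z: up. The hinge pin is 110 mm behind it (+x), parallel to y, 144 mm above the worktop. The pad's top centre turns about the pin, 210 mm along the lever and 12 mm above the lever's centre line.
- lever (a joint): Angle (rad) of the green bottle's lever: 0 = up at its top rest, growing as it is pressed. Its foot meets the stopper at 0.32 to 0.38; stopper home at about 0.46; own stop at 0.48. A spring always drives it up: about 6 N at the pad at the top, 8 N at the bottom, plus some 3 N while the stopper moves. Let go, it snaps up at several rad/s.
- stopper (a joint): How far (m) the green bottle's stopper (brown wooden head, 27 mm across, on a cork shaft) is pushed in: 0 to 0.004 at the start (10 to 14 mm of cork show between head and rim), 0.014 = fully home, head on the rim. A tight fit: takes about 5 N to move and stays where it is pushed.
- spare_lever (a joint): Angle (rad) of the lever of the other, like press, which holds the AMBER bottle with its stopper already home: 0 = up at rest, growing as it is pressed. To be left alone.

How it is judged:
On the way:
1. the lever is pressed down and the green bottle's stopper is home (within 3 mm) (value of joint stopper above 0.011 m and value of joint lever above 0.35 rad), for 0.1 s.
At the end, for the whole second after the job is handed in: The green bottle's stopper is home (within 3 mm), its lever is back up at the top rest (within 0.05 rad), and the amber bottle's lever is up at rest as well (value of joint stopper above 0.011 m and value of joint each of lever, spare_lever below 0.05 rad); the robot touches nothing.
It fails at once if the lever snaps back: it comes up faster than 1.2 rad/s (0.25 m/s at the pad) (velocity of joint lever below -1.2 rad/s).
It fails at once if the other press's lever is pressed (more than 0.1 rad) (value of joint spare_lever above 0.1 rad).
It also fails if it takes over 38 s, if anything falls off the work surface, if the arm or the gripper's body presses on something with over 40 N, if the wrist force passes 120 N, or if a joint passes its speed limit or range.

## Working session

There is one attempt and no reset: what is moved stays moved. The work goes in short steps, Python scripts to look and compute and a tool call to move; the robot and the scene stay as the last step left them, time stands still between calls to the robot, and variables do not carry over. Pictures are saved under pics/ and viewed, and the job is handed in when it is done.

Besides the shell and the picture viewer there is one more tool, called after "Emit:" by a JSON object that holds its "op" and its "data", one argument or row to a line. step_arm: Moves the arm, as the interface text tells. Its arguments: {"type":"object","properties":{"targets":{"type":"array","items":{"type":"array","items":{"type":"number"}}},"gripper":{"type":"number"},"squeeze":{"type":"number"}},"required":["targets"]}

```bash
mkdir -p pics; python3 - <<'E'
from station import get_obs,camera
import cv2,pickle
o=get_obs();print(o)
d={}
for n in("side","top","wrist"):
    c=camera(n);d[n]=c;cv2.imwrite(f"pics/{n}0.png",c["pixels"][:,:,::-1])
pickle.dump(d,open("c0.pkl","wb"))
print(d["wrist"]["tool_from_camera"])
E
```

```text
{'time_s': 0.0, 'qpos': array([ 1.15144556e+00,  3.00476927e-01,  1.52159521e+00, -1.03330990e-05,
        1.32069139e+00, -6.65829162e-02]), 'joint_vel': array([ 2.08921286e-03,  1.62324179e-03,  9.79906763e-05, -1.28642336e-03,
       -8.46800351e-04, -7.20866946e-04]), 'tau': array([-1.22821719e-03, -5.31813240e+01, -3.52726400e+01,  7.07238447e-02,
        2.45099002e-02, -9.60528519e-05]), 'ee_pos': array([0.18991059, 0.51588784, 0.20487716]), 'eef_rot': array([-1.57196527e+00,  6.79158444e-05, -3.52765324e-01]), 'force': array([ 0.68882496, -0.32427296, -0.17852181]), 'moment': array([0.05596539, 0.0505751 , 0.03180642]), 'grip_width': 0.09379469089470747}
[[ 1.98490087e-04  9.67263815e-01  2.53772875e-01 -7.35824180e-02]
 [-1.21547621e-03 -2.53772459e-01  9.67263181e-01 -1.79057939e-01]
 [ 9.99999242e-01 -5.00447044e-04  1.12531483e-03  5.27709125e-04]
 [ 0.00000000e+00  0.00000000e+00  0.00000000e+00  1.00000000e+00]]
```

View pics/side0.png

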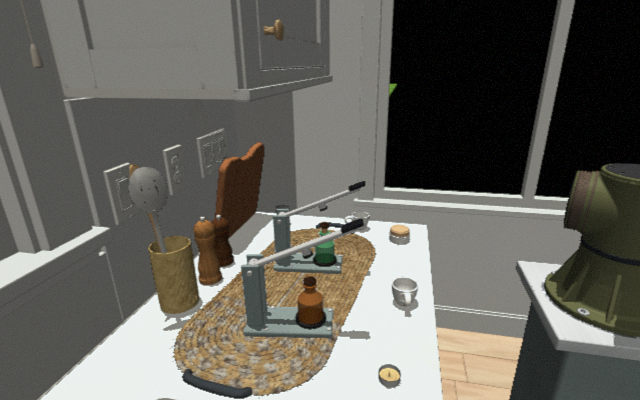

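View pics/top0.png

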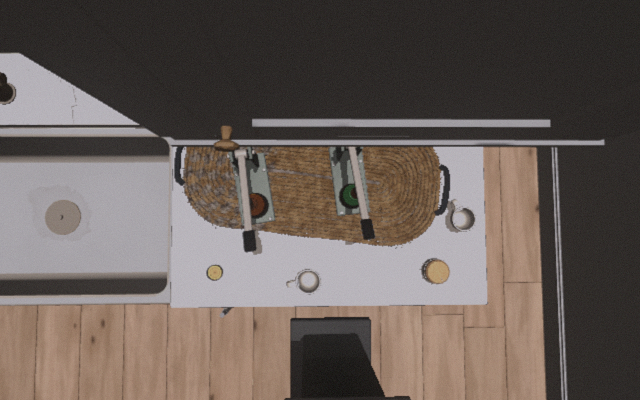

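View pics/wrist0.png

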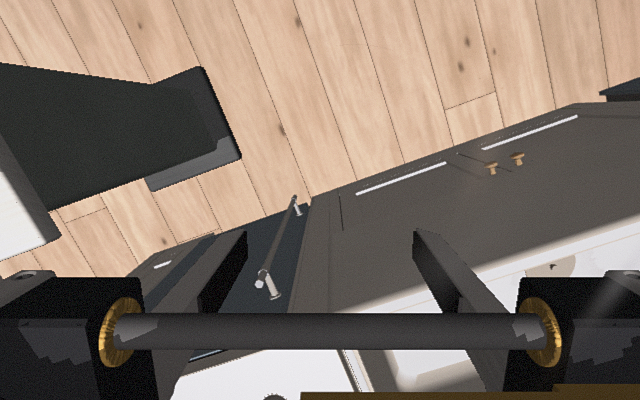

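```bash
python3 - <<'E'
import pickle,cv2,numpy as np
d=pickle.load(open("c0.pkl","rb"))
for n in("side","top"):
    c=d[n];K,R,t=c["intrinsics"],c["R"],c["t"];print(n,K.tolist(),"pos",-R.T@t,"fwd",R[2],"right",R[0])
    for X in([0,0,0],[.19,.516,.205],[.5,0,0],[.5,0,.24]):
        p=K@(R@np.array(X)+t);print(X,p[:2]/p[2])
im=d["top"]["pixels"][:,:,::-1]
cv2.imwrite("pics/topc.png",cv2.resize(im[140:260,170:390],None,fx=3.6,fy=3.6,interpolation=2))
im=d["side"]["pixels"][:,:,::-1]
cv2.imwrite("pics/sidec.png",cv2.resize(im[170:345,230:400],None,fx=4,fy=3.4,interpolation=2))
E
```

```text
side [[372.02908701706707, 0.0, 325.06527944971054], [0.0, 372.02908701706707, 205.43115469672287], [0.0, 0.0, 1.0]] pos [0.46878895 0.83228099 0.51115843] fwd [ 0.19993181 -0.91105873 -0.36055409] right [-0.97743719 -0.21104605 -0.00872392]
[0, 0, 0] [604.83094635 299.1970797 ]
[0.19, 0.516, 0.205] [696.14039779 414.38519291]
[0.5, 0, 0] [383.72515219 275.95770637]
[0.5, 0, 0.24] [388.70863786 186.45512825]
top [[422.90216032260975, 0.0, 319.76652402701717], [0.0, 422.90216032260975, 197.31772251990762], [0.0, 0.0, 1.0]] pos [0.58660783 0.09744644 1.07499673] fwd [ 0.06375193 -0.03024542 -0.99750735] right [-0.0046769  -0.99953871  0.0300081 ]
[0, 0, 0] [347.42835031 463.72050804]
[0.19, 0.516, 0.205] [ 94.21483913 427.91310738]
[0.5, 0, 0] [345.67962841 258.52125585]
[0.5, 0, 0.24] [356.81885655 268.36089988]
```

View pics/topc.png

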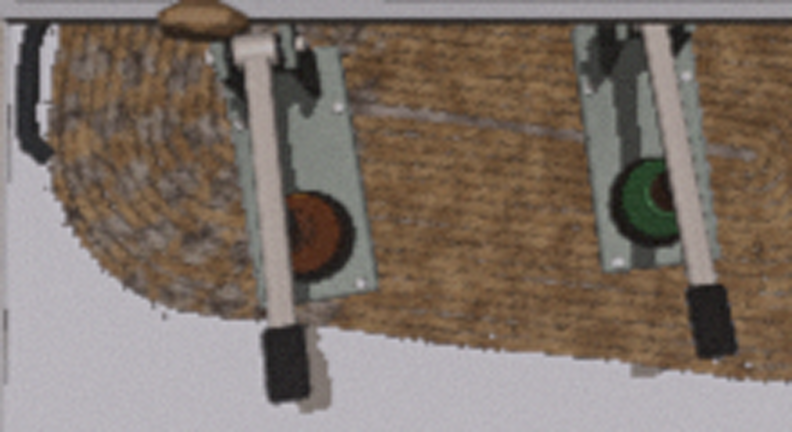

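View pics/sidec.png

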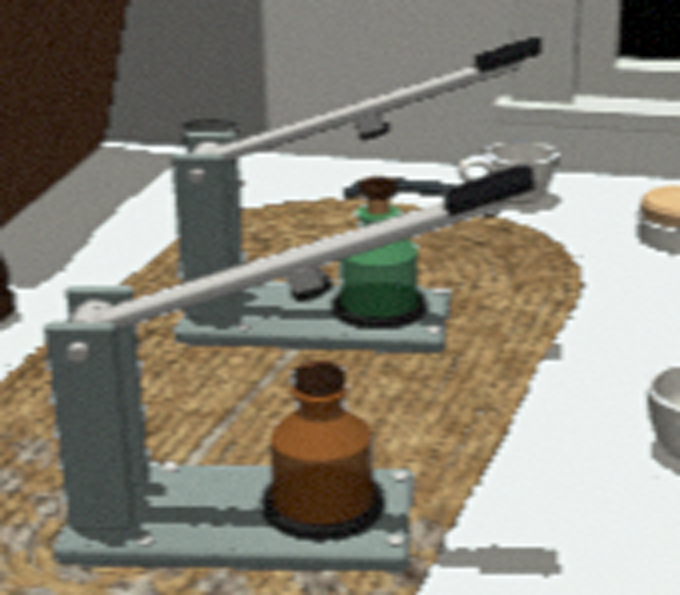

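```bash
cat > h.py <<'E'
import pickle,cv2,numpy as np
d=pickle.load(open("c0.pkl","rb"))
def ray(n,uv):
    c=d[n];K,R,t=c["intrinsics"],c["R"],c["t"]
    return -R.T@t, R.T@np.linalg.inv(K)@np.array([*uv,1.])
def onz(n,uv,z):
    o,v=ray(n,uv);return o+v*(z-o[2])/v[2]
def proj(n,X):
    c=d[n];p=c["intrinsics"]@(c["R"]@np.array(X)+c["t"]);return p[:2]/p[2]
T=lambda a,b:(170+a/3.6,140+b/3.6)
S=lambda a,b:(230+a/4,170+b/3.4)
E
python3 - <<'E'
from h import *
P=onz("top",T(712,320),.237);print("pad top",P,"side proj",proj("side",P),"seen",S(508,47))
o1,v1=ray("top",T(712,320));o2,v2=ray("side",S(508,47))
A=np.array([v1,-v2]).T;s=np.linalg.lstsq(A,o2-o1,rcond=None)[0];print("tri",o1+s[0]*v1,o2+s[1]*v2)
# lever line: far point at crop (655,25), lever height there ~ near hinge
for z in(.15,.16,.165):
    Q=onz("top",T(656,27),z);print(z,Q,"yaw",np.degrees(np.arctan2(*(Q-P)[1::-1])),np.hypot(*(Q-P)[:2]))
# base edge dirs at z ~.016
for a,b in(((575,25),(605,270)),((695,60),(717,258)),((605,270),(717,258)),((263,60+0),(290,330))):
    p,q=onz("top",T(*a),.016),onz("top",T(*b),.016);print(p,q,np.degrees(np.arctan2(*(p-q)[1::-1])))
# corners of the pad
for c in((687,287),(725,284),(737,352),(697,357)):print(onz("top",T(*c),.237))
print("amber pad",onz("top",T(286,363),.237))
E
```

```text
pad top [ 0.57714456 -0.02295545  0.237     ] side proj [356.89538388 182.86572327] seen (357.0, 183.8235294117647)
tri [ 0.57711581 -0.02332127  0.2344539 ] [ 0.57688649 -0.02335253  0.23446098]
0.15 [ 0.75607521 -0.00302432  0.15      ] yaw 6.35598974073909 0.1800372917785329
0.16 [ 0.75424312 -0.00193815  0.16      ] yaw 6.767964666712284 0.17834132258644658
0.165 [ 0.75332708 -0.00139506  0.165     ] yaw 6.976899014715339 0.17749684513609484
[0.78199836 0.03952484 0.016     ] [0.60974469 0.01967463 0.016     ] 6.573666292848182
[ 0.75719721 -0.04488001  0.016     ] [ 0.61780392 -0.05872949  0.016     ] 5.674026572024188
[0.60974469 0.01967463 0.016     ] [ 0.61780392 -0.05872949  0.016     ] 95.86887054693317
[0.75714989 0.25765194 0.016     ] [0.5692258  0.23781822 0.016     ] 6.024758268182101
[ 0.5953643  -0.00933088  0.237     ]
[ 0.59692657 -0.03039648  0.237     ]
[ 0.55950562 -0.03656286  0.237     ]
[ 0.55689101 -0.01443043  0.237     ]
amber pad [0.55491933 0.2105937  0.237     ]
```

```bash
python3 - <<'E'
from h import *
for z in(.3,.4,.5,.6):
    print(z,onz("top",(400,143),z),onz("side",(330,82),z),onz("side",(237,97),z))
E
```

```text
0.3 [ 0.73713189 -0.07607684  0.3       ] [ 1.33276399 -3.41949883  0.3       ] [ 1.56829661 -1.51779945  0.3       ]
0.4 [ 0.71770934 -0.05368664  0.4       ] [ 0.92360437 -1.40594922  0.4       ] [ 1.04759391 -0.40485293  0.4       ]
0.5 [ 0.6982868  -0.03129645  0.5       ] [0.51444475 0.60760039 0.5       ] [0.52689121 0.70809359 0.5       ]
0.6 [ 0.67886426 -0.00890625  0.6       ] [0.10528514 2.62115    0.6       ] [0.00618852 1.82104011 0.6       ]
```

Emit:
{"op": "step_arm", "data": {
  "targets": [
    [0, -25, 0, 0, -6.6, 0],
    [0, -25, 0, 0, -6.6, 0],
    [0, -25, 0, 0, -6.6, 0],
    [0, -25, 0, 0, -6.6, 0],
    [0, 0, 0, 0, 0, 0]
  ],
  "gripper": -1,
  "squeeze": 20
}}

```text
time_s: 0.78
ee_pos: [0.1902, 0.5165, 0.3066]
eef_rot: [-1.569, -0.001, 0.107]
force: [-0.5, -0.5, 0.0]
grip_width: 0.0475
```

Emit:
{"op": "step_arm", "data": {
  "targets": [
    [14, 0, -24, 0, 0, 0],
    [27.2, 0, -48, 0, 0, 0],
    [27.2, 0, -48, 0, 0, 0],
    [27.2, 0, -48, 0, 0, 0],
    [27.2, 0, -48, 0, 0, 0],
    [27.2, 0, -48, 0, 0, 0],
    [27.2, 0, -48, 0, 0, 0],
    [27.2, 0, -48, 0, 0, 0],
    [27.2, 0, -48, 0, 0, 0],
    [27.2, 0, -48, 0, 0, 0],
    [27.2, 0, -48, 0, 0, 0],
    [27.2, 0, -48, 0, 0, 0]
  ]
}}

```text
time_s: 2.28
ee_pos: [0.5615, -0.0006, 0.3038]
eef_rot: [-1.57, 0.002, 0.105]
force: [-0.2, 0.5, 0.6]
grip_width: 0.0003
```

Emit:
{"op": "step_arm", "data": {
  "targets": [
    [13, 4, -25, 0, 0, 0],
    [0, 10, 0, 0, 0, 0],
    [0, 10, 0, 0, 0, 0],
    [0, 5, 0, 0, 0, 0],
    [0, 0, 0, 0, 0, 0]
  ]
}}

```text
time_s: 2.9
ee_pos: [0.5762, -0.0217, 0.2763]
eef_rot: [-1.571, 0.0, 0.109]
force: [-0.3, -0.9, 0.4]
grip_width: 0.0004
```

```bash
python3 - <<'E'
from station import get_obs,camera
import cv2,pickle
o=get_obs();print({k:o[k] for k in("time_s","ee_pos","eef_rot","force","grip_width")})
d={}
for n in("side","top"):
    c=camera(n);d[n]=c
pickle.dump(d,open("c1.pkl","wb"))
s=cv2.resize(d["side"]["pixels"][130:280,250:410,::-1],None,fx=4,fy=4,interpolation=2);cv2.imwrite("pics/s1.png",s)
s=cv2.resize(d["top"]["pixels"][130:290,290:450,::-1],None,fx=3.7,fy=3.7,interpolation=2);cv2.imwrite("pics/t1.png",s)
E
```

```text
{'time_s': 2.9, 'ee_pos': array([ 0.57619508, -0.02168329,  0.27631594]), 'eef_rot': array([-1.57073893e+00,  2.05431342e-04,  1.08560060e-01]), 'force': array([-0.33325562, -0.87279839,  0.39271515]), 'grip_width': 0.00038857331318675346}
```

View pics/s1.png

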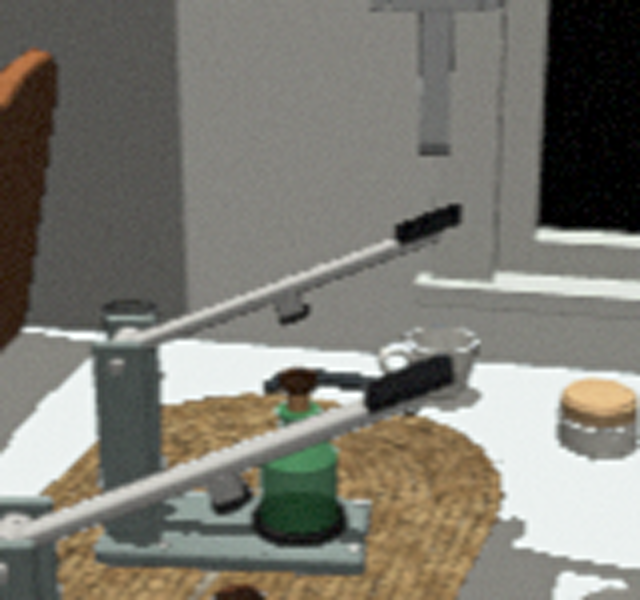

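View pics/t1.png

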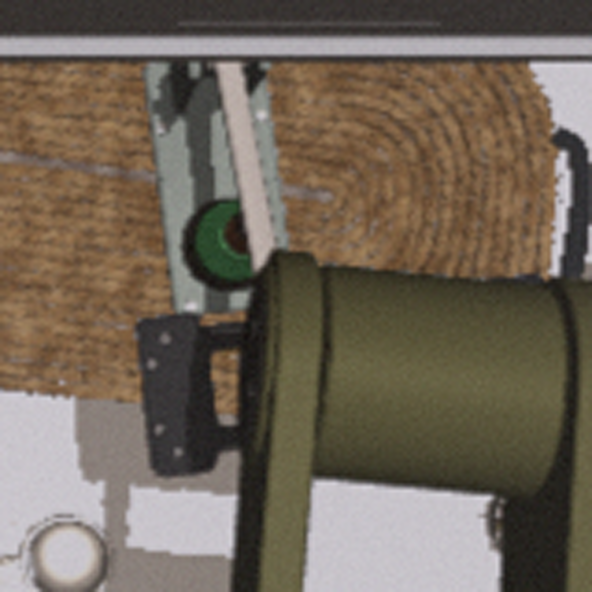

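Emit:
{"op": "step_arm", "data": {
  "targets": [
    [0, 10, 0, 0, 0, 0],
    [0, 10, 0, 0, 0, 0],
    [0, 8, 0, 0, 0, 0],
    [0, 4, 0, 0, 0, 0],
    [0, 3, 0, 0, 0, 0],
    [0, 3, 0, 0, 0, 0],
    [0, 0, 0, 0, 0, 0]
  ]
}}

```text
time_s: 3.88
ee_pos: [0.5768, -0.0224, 0.2391]
eef_rot: [-1.571, -0.001, 0.108]
force: [-0.4, 0.2, 5.5]
grip_width: 0.0004
```

Emit:
{"op": "step_arm", "data": {
  "targets": [
    [-1.9, 3.9, 0, 0, 0, 0],
    [-1.8, 4, 0, 0, 0, 0],
    [-1.7, 4, 0, 0, 0, 0],
    [-1.6, 4, 0, 0, 0, 0],
    [-1.5, 4.1, 0, 0, 0, 0],
    [-1.5, 4.1, 0, 0, 0, 0],
    [-1.4, 4.2, 0, 0, 0, 0],
    [-1.3, 4.2, 0, 0, 0, 0],
    [-1.2, 4.2, 0, 0, 0, 0],
    [-1.1, 4.3, 0, 0, 0, 0],
    [-1, 4.3, 0, 0, 0, 0],
    [-1, 4.3, 0, 0, 0, 0]
  ]
}}

```text
time_s: 5.38
ee_pos: [0.56, -0.0244, 0.1897]
eef_rot: [-1.571, -0.002, 0.108]
force: [0.3, -0.1, 6.4]
grip_width: 0.0001
```

```bash
cat > snap.py <<'E'
from station import get_obs,camera
import cv2,sys
o=get_obs();print({k:o[k].round(4) if k!="time_s" else o[k] for k in("time_s","ee_pos","eef_rot","force")})
c=camera("side");cv2.imwrite(sys.argv[1],cv2.resize(c["pixels"][160:280,270:390,::-1],None,fx=5,fy=5,interpolation=2))
E
python3 snap.py pics/s2.png
```

```text
{'time_s': 5.375, 'ee_pos': array([ 0.56  , -0.0244,  0.1897]), 'eef_rot': array([-1.5714, -0.0018,  0.1079]), 'force': array([ 0.2925, -0.1463,  6.3565])}
```

View pics/s2.png

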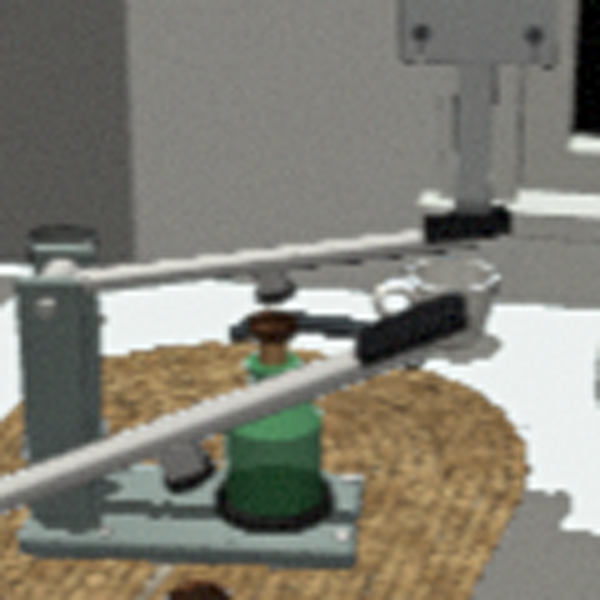

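Finger end (475,210) sits centrally on the pad; the foot (275,285) is just above the stopper (272,320). Continuing down.

Emit:
{"op": "step_arm", "data": {
  "targets": [
    [-0.9, 4.3, 0, 0, 0, 0],
    [-0.8, 4.3, 0, 0, 0, 0],
    [-0.7, 4.3, 0, 0, 0, 0],
    [-0.7, 4.3, 0, 0, 0, 0],
    [-0.6, 4.3, 0, 0, 0, 0],
    [-0.5, 4.4, 0, 0, 0, 0],
    [-0.4, 4.4, 0, 0, 0, 0],
    [-0.3, 4.4, 0, 0, 0, 0],
    [-0.2, 4.4, 0, 0, 0, 0],
    [-0.2, 4.4, 0, 0, 0, 0],
    [0, 0, 0, 0, 0, 0]
  ]
}}

```text
time_s: 6.8
ee_pos: [0.5551, -0.025, 0.1465]
eef_rot: [-1.572, -0.003, 0.108]
force: [-0.4, -1.1, 7.2]
grip_width: 0.0004
```

```bash
python3 snap.py pics/s3.png
```

```text
{'time_s': 6.8, 'ee_pos': array([ 0.5551, -0.025 ,  0.1465]), 'eef_rot': array([-1.5716, -0.0026,  0.1079]), 'force': array([-0.3607, -1.0858,  7.2208])}
```

View pics/s3.png

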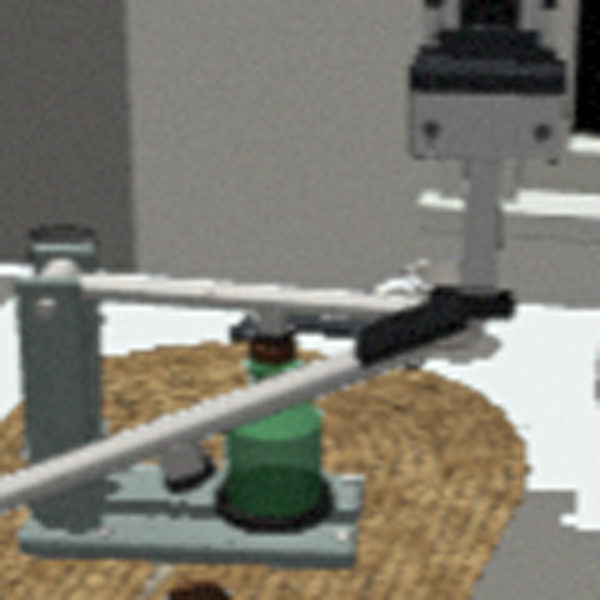

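Emit:
{"op": "step_arm", "data": {
  "targets": [
    [0, 2, 0, 0, 0, 0],
    [0, 1.5, 0, 0, 0, 0],
    [0, 1.5, 0, 0, 0, 0],
    [0, 0, 0, 0, 0, 0]
  ]
}}

```text
time_s: 7.35
ee_pos: [0.5552, -0.025, 0.1431]
eef_rot: [-1.572, -0.004, 0.108]
force: [-8.3, -0.5, 23.0]
grip_width: 0.0004
```

Emit:
{"op": "step_arm", "data": {
  "targets": [
    [0, 0.5, 0, 0, 0, 0],
    [0, 0, 0, 0, 0, 0]
  ]
}}

```text
time_s: 7.6
ee_pos: [0.5552, -0.0251, 0.143]
eef_rot: [-1.572, -0.004, 0.108]
force: [-10.2, 0.4, 25.9]
grip_width: 0.0005
```

```bash
python3 snap.py pics/s4.png
```

```text
{'time_s': 7.6, 'ee_pos': array([ 0.5552, -0.0251,  0.143 ]), 'eef_rot': array([-1.572 , -0.0038,  0.1079]), 'force': array([-10.1612,   0.3649,  25.9036])}
```

View pics/s4.png

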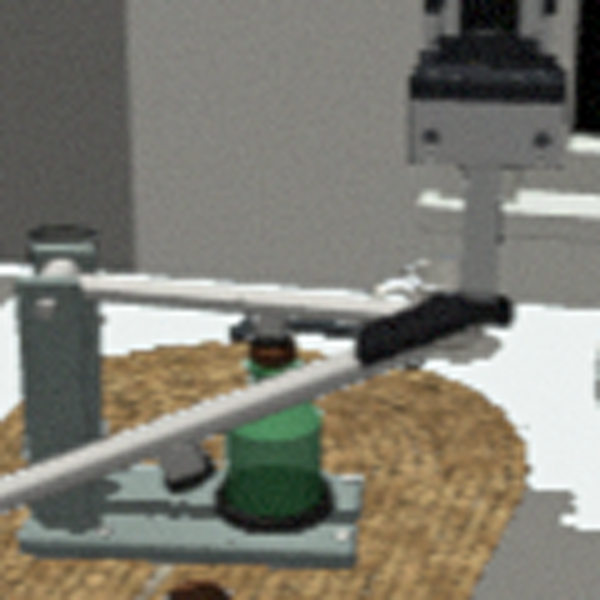

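Emit:
{"op": "step_arm", "data": {
  "targets": [
    [0, -2, 0, 0, 0, 0],
    [0, -2.5, 0, 0, 0, 0],
    [0, -4, 0, 0, 0, 0],
    [0.2, -5, 0, 0, 0, 0],
    [0.4, -6, 0, 0, 0, 0],
    [0.6, -6, 0, 0, 0, 0],
    [0.8, -6, 0, 0, 0, 0],
    [1, -6, 0, 0, 0, 0],
    [1.2, -6, 0, 0, 0, 0],
    [1.3, -6, 0, 0, 0, 0],
    [1.5, -6, 0, 0, 0, 0],
    [1.7, -6, 0, 0, 0, 0]
  ]
}}

```text
time_s: 9.15
ee_pos: [0.5633, -0.024, 0.2025]
eef_rot: [-1.571, -0.001, 0.108]
force: [-2.4, -0.6, 5.9]
grip_width: 0.0008
```

Emit:
{"op": "step_arm", "data": {
  "targets": [
    [1.9, -6, 0, 0, 0, 0],
    [2, -6, 0, 0, 0, 0],
    [2.2, -6, 0, 0, 0, 0],
    [2.3, -5.5, 0, 0, 0, 0],
    [2.2, -5, 0, 0, 0, 0],
    [2.1, -4.5, 0, 0, 0, 0],
    [1.5, -3, 0, 0, 0, 0],
    [0.5, -2, 0, 0, 0, 0],
    [0, 0, 0, 0, 0, 0]
  ]
}}

```text
time_s: 10.28
ee_pos: [0.578, -0.0223, 0.2401]
eef_rot: [-1.571, -0.002, 0.108]
force: [1.2, -0.1, 4.7]
grip_width: 0.0006
```

```bash
python3 snap.py pics/s5.png
```

```text
{'time_s': 10.275, 'ee_pos': array([ 0.578 , -0.0223,  0.2401]), 'eef_rot': array([-1.5711, -0.0018,  0.108 ]), 'force': array([ 1.2167, -0.1349,  4.7399])}
```

View pics/s5.png

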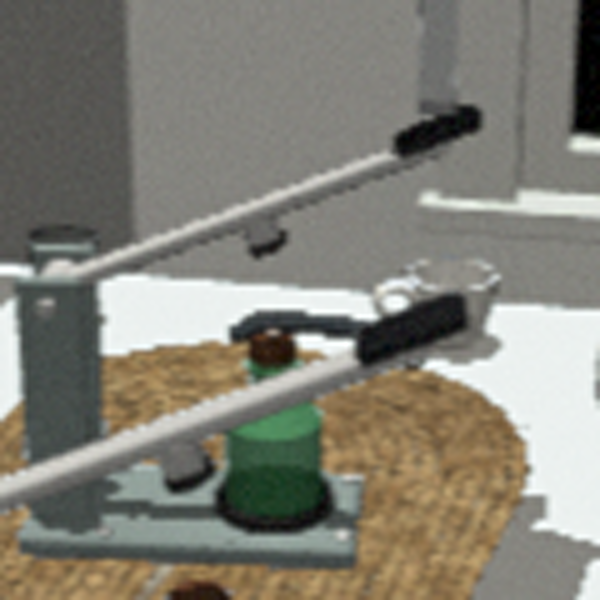

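Emit:
{"op": "step_arm", "data": {
  "targets": [
    [0, -1, 0, 0, 0, 0],
    [0, -1, 0, 0, 0, 0],
    [0, -1, 0, 0, 0, 0],
    [0, -1.5, 0, 0, 0, 0],
    [0, -2, 0, 0, 0, 0],
    [0, -3, 0, 0, 0, 0],
    [0, -5, 0, 0, 0, 0],
    [0, -10, 0, 0, 0, 0],
    [0, -15, 0, 0, 0, 0],
    [0, -15, 0, 0, 0, 0],
    [0, 0, 0, 0, 0, 0],
    [0, 0, 0, 0, 0, 0]
  ]
}}

```text
time_s: 11.82
ee_pos: [0.5775, -0.0223, 0.2935]
eef_rot: [-1.571, 0.001, 0.108]
force: [0.0, -0.5, 0.8]
grip_width: 0.0006
```

```bash
python3 snap.py pics/s6.png
```

```text
{'time_s': 11.825, 'ee_pos': array([ 0.5775, -0.0223,  0.2935]), 'eef_rot': array([-1.5707e+00,  5.0000e-04,  1.0790e-01]), 'force': array([ 0.0413, -0.4563,  0.7827])}
```

View pics/s6.png

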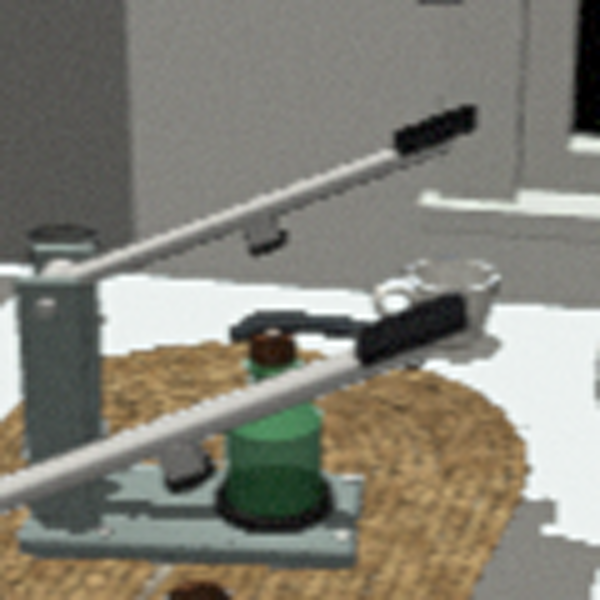

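```bash
python3 -c "
from station import job
print(job.hand_in())"
```

```text
the job is handed in; nothing more can be done
None
```

I pushed the green bottle's stopper home with the press lever, let the lever back up under the closed fingers, and handed the job in at about 12 s. The hand-in reports no verdict, so the results below come only from my own checks.

- **Pressing:** the closed fingers followed the pad's arc down to a height of 0.143 m, the given height with the stopper home. The force then jumped from about 7 N to 26 N, and the side picture shows the stopper's head on the rim with no cork showing.
- **Return:** the lever rose in about 2.5 s at no more than about 50 mm/s, against the 250 mm/s limit. The force was still 6 N partway up and 5 N near the top, so the fingers were still holding it there. I have no direct reading of the lever's speed.
- **At the end:** the fingers are about 55 mm above the pad, with the force back near zero. The lever's pad is within about 1 pixel of where it was in the side picture before pressing. The amber press's lever stands where it did.

No check failed. The only disagreement was about 2.5 mm in the pad's height when I first located it from two cameras, which is close to the calibration error.

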